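Tip the slide box down and push it home in the corner stop

ROBOT

A 6-joint arm with a two-finger parallel gripper is mounted at the origin on a cart in front of the work surface, level with it; the furniture and walls round the work are solid. World frame = base frame: x ahead of the robot, y to its left, z up, the work surface at z = 0. Lengths are in m, angles in rad, forces in N, time in s.
With the tool pointing down it reaches from about 0.3 to 0.875 m from the base axis. Payload 6.4 kg.
Tool frame: the origin (TCP) lies midway between the tips of the shut fingers; the grasp point (between the pads) lies ctrl.grip_depth behind it (ctrl.grip_depth is the distance from the TCP to the grasp point, in m); x points along the fingers, y is the direction in which the jaws open and shut, and the axes are right-handed (so a half turn about x gives the same grasp; the last joint's range is limited). The gripper opens to 85 mm and grips with 20 to 120 N. Pads are 22 mm wide; open, the fingers measure 114 mm over their backs; the gripper's body (76 mm by 85 mm) begins 54 mm behind the grasp point. The pads swing forward as they close: fully open they stand 13 mm farther back than shut.
Start: joints at [-1.55, 0.181, 1.607, -0, 1.354, -0.206], TCP at [0.129, -0.56, 0.231] pointing down, gripper open.
Joint ranges: [-2.99, 2.99], [-0.89, 2.07], [0.3, 2.58], [-1.14, 4.28], [0, 2.63], [-3.12, 3.12]. Speed limits (rad/s): [2.57, 2.57, 3.01, 3.14, 3.14, 3.14].

INTERFACE

Orientations are given as a unit quaternion [w, x, y, z].
In Python, from bench import ctrl gives the robot as it stands.
- The arm moves only by the shell command python3 -m creep 'ROWS'. ROWS is text: rows parted by semicolons, each of 7 numbers parted by spaces: the opening, from 0 (shut) to 1 (fully open), then the shift along the tool's x, y, z in cm, then the turn, a rotation vector about the tool's x, y, z in rad. In form: claw x y z ax ay az; .... A call has 1 to 10 rows; each row shifts and turns the pose as measured when the row begins, along the tool's axes as they then stand; what a row does not reach is not made up. A row lasts 1/8 s, in which the tool goes at most 62.5 mm and 10.7 degrees, less where a joint would pass 70% of its speed; a pose out of reach is approached as far as the arm can. A call with a gripper value outside its range is refused whole. The fingers move at their own pace and stop on an object; the grip force is fixed at half the most. Time passes only in rows, so rows that do not move let the fingers close. It gives the time, the measured TCP pose, the force and the opening at its end, in the units of the state.
- ctrl.get_obs(): the state, without advancing time (a new reading comes with each control period).
- ctrl.camera(name): name is "scene" or "top" or "wrist"; returns (picture, depth): 480x640x3 uint8, blue, green, red; 480x640 float32, m along the optical axis (not along the pixel's ray), 0 where there is no reading.
- ctrl.calibration(name): a dict with "mtx" (3x3 intrinsics, pixels), "R" (3x3) and "t" (3): a world point X has camera coordinates R X + t; the wrist camera has in their place "tool_from_camera" (4x4, takes a point from camera to tool coordinates, whose origin is the TCP and whose axes are the tool frame's). Camera axes: x right, y down, z forward; pixel columns grow to the right and rows downward; lengths in m; the calibration is good to about 2 mm. A picture is of the moment at which its call begins: read the wrist's pose just before it. calibration takes no time and is no camera call.
- ctrl.hand_in(): hands the job in, once; it reports no verdict.
Trained networks look in the newest picture that a camera, given by its name, has taken for a name from the list of things; names that differ only in an ending like _2 or _b are one class to them, and where a whole thing is asked for, a point or a joint stands for the part that bears it (a point fixed in the world has none). Each returns a list of dicts, best first, with "confidence" (0 to 1); they miss things now and then, are a little off and sometimes report something else, mostly with a low value. They report only what shows in the picture. A call takes as long as a camera call. They do not tell look-alikes from the thing itself.
- ctrl.find_in(query, camera): "rect" ([left, top, right, bottom] in pixels, round what is visible of it).
The state is a dict: "time_s": time; "q": joint angles; "dq": joint speeds; "joint_efforts": joint torques, N m; "eef_pos": TCP position; "eef_rot": TCP orientation; "wrist_force": force on the tool from outside, world axes, zero at the start; "torque": the same for the moment, N m; "opening": opening from 0.0 (shut) to 1.0 (fully open).
Only numpy, scipy, OpenCV 4.12 (cv2) and the standard library are available. Lean on these libraries where they do the work, as an engineer would, in place of code of your own. Each camera call takes 0.05 s, during which the arm holds its last target.

TASK

The blue slide box stands on edge beside the aluminium corner stop. By pushing alone, tip it over so that it lies flat on its base with the lid up, then push it along the bench until it sits flush against both rails of the corner stop, and come away. Do not grip or lift anything, and leave the other things on the bench where they are.

Things in the scene. Friction and masses are not known exactly. Their poses are not given: they have to be found in the camera images.
- slide_box: Blue slide box, loose, lid fixed shut, 0.16 kg. Origin: centre of the underside. Own z base to lid (39 mm); y long way, ends at +-85 mm; +x to the hinge side, whose 4 black rubber feet end at x = 53.5 mm; catch side x = -49 mm. Starts standing on the feet, x down, top edge 102 mm up, lid (z) facing about world +y. A push of 1 N on the lid face near the top tips it; flat, it slides at 1 to 3 N.
- corner_stop: Fixed corner stop, two aluminium rails 14 mm wide, 16 mm high. Origin: where the centre of the box's underside lies when home, at bench height. Long rail along own x, inner face at y = -49 mm, for the box's catch side; short rail along own y, inner face at x = +85 mm, for a short end. Its -x and +y sides are open: push the box to -y and +x. At home the box's x lies along the stop's +y.
- base_hinge_edge (a point): Middle of the box's long edge between base and hinge side, at the feet's soles: box (53.5, 0, 0) mm. On the bench from the start; the box tips about it.
- lid_hinge_edge (a point): Middle of the box's long edge between lid and hinge side, at the feet's soles: box (53.5, 0, 39) mm. On the bench at the start, 39 mm up when the box lies flat.
- base_catch_edge (a point): Middle of the box's long edge between base and catch side: box (-49, 0, 0) mm; at the top at the start. Above it a small white catch (18 mm wide) sticks out 4 mm from the side, 24 to 36 mm above the underside, so it passes over the rail.
- objective_can: Loose bystander: white canister with black screw cap, 44 mm across, 58 mm tall. Origin: centre of its underside.
- timer: Loose bystander: bench timer lying flat, 58 x 62 x 22 mm. Origin: centre of its underside.
- torch: Loose bystander: white torch lying down, 32 x 114 x 32 mm, long along its own y. Origin: centre of its underside.
- petri_dish: Loose bystander: clear covered dish, 60 mm across, 16 mm tall. Origin: centre of its underside.
- sample_box: Loose bystander: pale sample box with clear lid lying flat, 54 x 52 x 16 mm. Origin: centre of its underside.
There are look-alikes about, which are no part of the job. There is more than one size of the slide_box; the job needs the larger.

How it is judged:
By the outcome, as a careful person would: the job done as asked, in the order asked, and still so for the second after the job is handed in, with the robot touching nothing.
It also fails if it takes over 61 s, if anything falls off the work surface, if the arm or the gripper's body presses on something with over 40 N, if the wrist force passes 120 N, or if a joint passes its speed limit or range.

## Working session

There is one attempt and no reset: what is moved stays moved. The work goes in short steps, Python scripts to look and compute and a shell command to move; the robot and the scene stay as the last step left them, time stands still between calls to the robot, and variables do not carry over. Pictures are saved under pics/ and viewed, and the job is handed in when it is done.

```bash
mkdir -p pics; ls; python3 - <<'E'
from bench import ctrl
import cv2,numpy as np
for n in ("scene","top"):
    p,d=ctrl.camera(n); cv2.imwrite(f"pics/{n}0.png",p); np.save(f"pics/{n}0.npy",d)
    c=ctrl.calibration(n); print(n,c)
    for q in ("slide_box","corner_stop"):
        for r in ctrl.find_in(q,n)[:5]: print(q,r)
o=ctrl.get_obs(); print(o)
E
```

```text
pics
scene {'mtx': array([[509.83943553,   0.        , 314.72006618],
       [  0.        , 509.83943553, 238.93451852],
       [  0.        ,   0.        ,   1.        ]]), 'R': array([[-0.78264748, -0.62246431,  0.00105093],
       [-0.47928481,  0.60154359, -0.63908637],
       [ 0.39717627, -0.50068303, -0.76913426]]), 't': array([0.45104092, 0.29735569, 1.0775309 ])}
slide_box {'rect': [220.2, 208.3, 250.7, 264.2], 'confidence': 0.85}
slide_box {'rect': [273.9, 227.5, 343.6, 289.9], 'confidence': 0.72}
corner_stop {'rect': [282.4, 207.8, 364.9, 238.6], 'confidence': 0.94}
corner_stop {'rect': [273.9, 360.1, 300.1, 388.1], 'confidence': 0.38}
top {'mtx': array([[576.14050989,   0.        , 327.02632974],
       [  0.        , 576.14050989, 227.63140667],
       [  0.        ,   0.        ,   1.        ]]), 'R': array([[ 0.0185413 , -0.99982677, -0.00162729],
       [-0.99826947, -0.01842153, -0.05584538],
       [ 0.05580573,  0.00265992, -0.9984381 ]]), 't': array([0.04254708, 0.56316664, 1.33319323])}
slide_box {'rect': [262.5, 141.2, 324.6, 172.4], 'confidence': 0.78}
slide_box {'rect': [299.3, 202.7, 327.8, 275.6], 'confidence': 0.73}
corner_stop {'rect': [336.9, 178.7, 391.7, 254.8], 'confidence': 0.88}
{'time_s': 0.3, 'q': array([-1.55031566e+00,  1.81073363e-01,  1.60735750e+00, -4.79284925e-06,
        1.35378826e+00, -2.06329504e-01]), 'dq': array([-0.00069486, -0.00073815, -0.00167227,  0.00021151,  0.00065358,
       -0.00129194]), 'joint_efforts': array([ 3.95509842e-04, -4.44336176e+01, -3.51062322e+01, -2.31536787e-04,
        5.51941732e-03,  2.05397939e-06]), 'eef_pos': array([ 0.12929575, -0.56008548,  0.23096165]), 'eef_rot': array([ 0.07979741,  0.70258353,  0.08023878, -0.70254572]), 'wrist_force': array([0.56047256, 0.22283782, 0.09005605]), 'torque': array([-0.01353175,  0.00979125,  0.01453005]), 'opening': 1.000933427333646}
```

View pics/scene0.png

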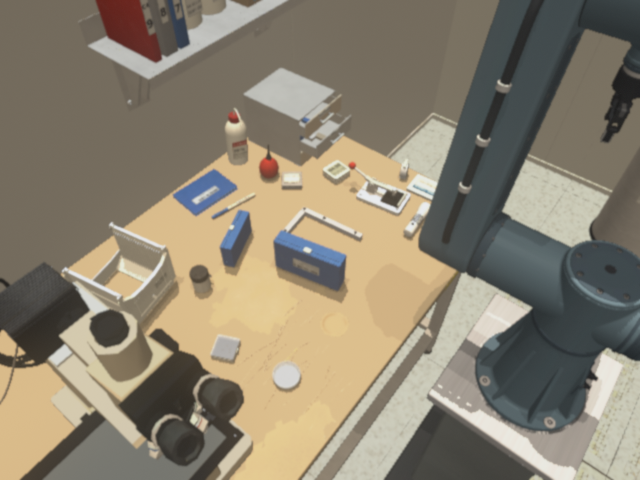

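View pics/top0.png

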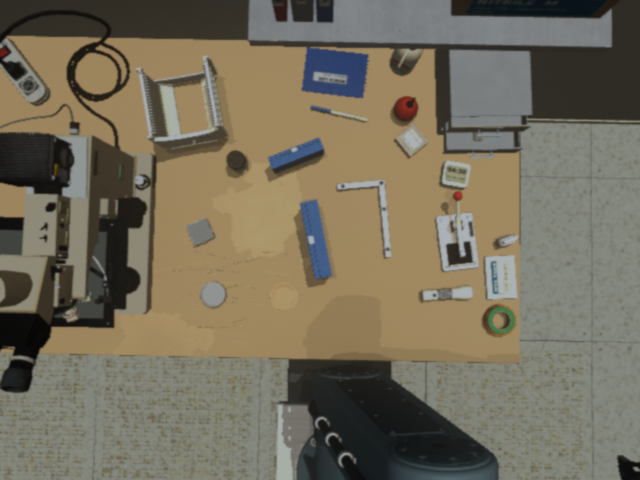

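```bash
python3 - <<'E'
import cv2
p=cv2.imread("pics/top0.png"); cv2.imwrite("pics/top0c.png",cv2.resize(p[120:290,210:410],None,fx=4,fy=3.5,interpolation=cv2.INTER_CUBIC)[:600])
E
```

```text
(no output)
```

View pics/top0c.png

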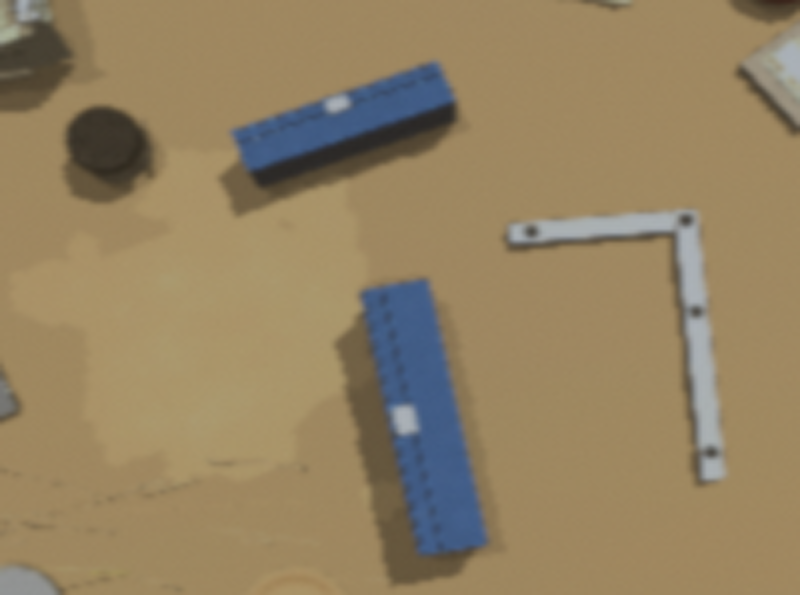

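The `slide_box` candidates in the top view are the box at (293,157), about 57 px long, and the box at (314,239), about 75 px long and beside the stop. The second one looks larger, so I'll measure both to confirm.

```bash
cat > h.py <<'E'
from bench import ctrl
import cv2,numpy as np
def cal(n):
    c=ctrl.calibration(n); return c["mtx"],c["R"],c["t"]
def ray(n,u,v,z):
    K,R,t=cal(n); C=-R.T@t; d=R.T@np.linalg.solve(K,[u,v,1.]); s=(z-C[2])/d[2]; return C+s*d
def cloud(n,d):
    K,R,t=cal(n); v,u=np.mgrid[0:480,0:640]
    P=np.stack([(u-K[0,2])*d/K[0,0],(v-K[1,2])*d/K[1,1],d],-1)
    return (P-t)@R
E
python3 - <<'E'
from h import *
for n in("top","scene"):
    p=cv2.imread(f"pics/{n}0.png");W=cloud(n,np.load(f"pics/{n}0.npy"))
    hsv=cv2.cvtColor(p,cv2.COLOR_BGR2HSV)
    blue=(cv2.inRange(hsv,(100,90,40),(125,255,255))>0)
    for z0,z1 in((.06,.12),):
        m=(blue&(W[...,2]>z0)&(W[...,2]<z1)).astype(np.uint8)
        k,l,s,c=cv2.connectedComponentsWithStats(m)
        for i in range(1,k):
            if s[i,4]<100: continue
            pts=W[l==i]; zt=np.percentile(pts[:,2],95)
            q=pts[pts[:,2]>zt-.008]
            r=cv2.minAreaRect(q[:,:2].astype(np.float32)*1000)
            print(n,s[i],"ztop",zt.round(4),r, cv2.boxPoints(r).round(0).tolist())
# table height check and rails
    print("table z",np.median(W[255:265,345:355,2]) if n=="top" else "")
W=cloud("top",np.load("pics/top0.npy"));p=cv2.imread("pics/top0.png")
hsv=cv2.cvtColor(p,cv2.COLOR_BGR2HSV)
m=np.zeros((480,640),np.uint8); m[175:262,332:395]=((hsv[175:262,332:395,1]<60)&(hsv[175:262,332:395,2]>120))
v,u=np.nonzero(m)
Q=np.array([ray("top",a,b,.016) for a,b in zip(u,v)])
long=Q[(v>195)]; short=Q[(u<375)]
for a in (long,short):
    r=cv2.minAreaRect(a[:,:2].astype(np.float32)*1000); print("rail",r,cv2.boxPoints(r).round(1).tolist())
E
```

```text
top [269 139  54  29 589] ztop 0.0808 ((725.1677856445312, 126.84477233886719), (27.463062286376953, 121.75564575195312), 22.602659225463867) [[689.0, 178.0], [736.0, 65.0], [761.0, 76.0], [714.0, 188.0]]
top [ 301  201   30   77 1136] ztop 0.1069 ((532.3375244140625, 77.61324310302734), (167.03448486328125, 34.900089263916016), 12.386458396911621) [[447.0, 77.0], [455.0, 43.0], [618.0, 78.0], [610.0, 113.0]]
table z -0.0006194894479678954
scene [222 211  26  38 363] ztop 0.0807 ((725.8896484375, 125.74640655517578), (26.119098663330078, 123.77499389648438), 23.22527503967285) [[689.0, 177.0], [738.0, 64.0], [762.0, 74.0], [713.0, 188.0]]
scene [275 232  70  35 776] ztop 0.1072 ((532.3203125, 76.00836181640625), (165.46035766601562, 38.5311164855957), 12.428629875183105) [[447.0, 77.0], [456.0, 39.0], [617.0, 75.0], [609.0, 113.0]]
table z 
rail ((567.9041748046875, -83.19683074951172), (144.05726623535156, 15.191654205322266), 6.103268623352051) [[495.5, -83.30000305175781], [497.1000061035156, -98.4000015258789], [640.2999877929688, -83.0999984741211], [638.7000122070312, -68.0]]
rail ((665.3673706054688, -12.171302795410156), (13.90892505645752, 88.37967681884766), 6.272623538970947) [[653.5999755859375, 31.0], [663.2999877929688, -56.900001525878906], [677.0999755859375, -55.29999923706055], [667.5, 32.5]]
```

```bash
python3 - <<'E'
import cv2
p=cv2.imread("pics/scene0.png"); cv2.imwrite("pics/scene0c.png",cv2.resize(p[190:310,200:380],None,fx=4.4,fy=4.4,interpolation=cv2.INTER_CUBIC))
E
```

```text
(no output)
```

View pics/scene0c.png

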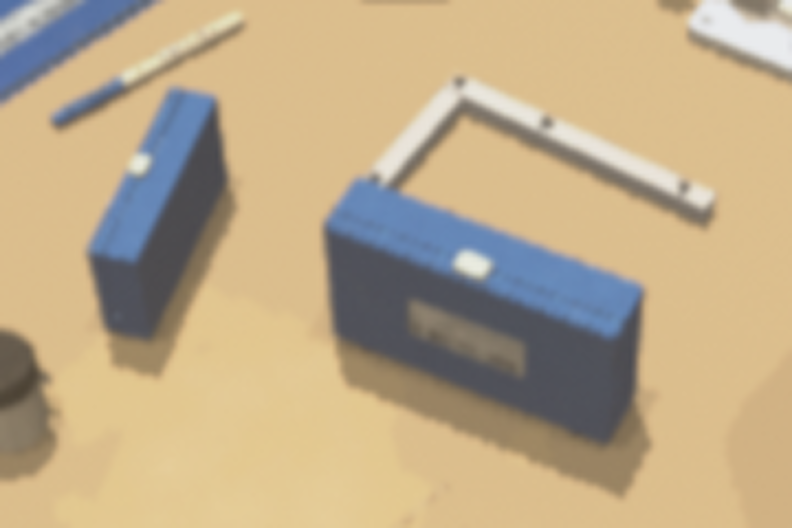

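The scan settles it. The box at (314,239) is about 167×37 mm with its top 102 mm up, so it is the larger and is the target. The other one is about 122 mm long and 80 mm high, so it is the look-alike. Next I'll plan the approach.

```bash
cat >> h.py <<'E'
from scipy.spatial.transform import Rotation as Ro
EX=np.array([.9942,.1080,0]);EY=np.array([-.1080,.9942,0]);HOME=np.array([.5743,-.0256,0])
def tool():
    o=ctrl.get_obs();w,x,y,z=o["eef_rot"];return o,Ro.from_quat([x,y,z,w])
def go(target,ydir=None):
    """cm shift in tool axes; yaw about tool x to bring tool y along +-ydir (shortest), tilt fix"""
    o,R=tool(); M=R.as_matrix(); print("t",round(o["time_s"],2),"pos",o["eef_pos"].round(4),"F",o["wrist_force"].round(2),"op",round(o["opening"],2))
    print("shift cm",(M.T@(np.array(target)-o["eef_pos"])*100).round(2))
    if ydir is not None:
        best=None
        for s in(1,-1):
            y=s*np.array(ydir);x=np.array([0,0,-1.]);T=np.stack([x,y,np.cross(x,y)],1)
            rv=Ro.from_matrix(M.T@T).as_rotvec()
            if best is None or np.linalg.norm(rv)<np.linalg.norm(best): best=rv
        print("rotvec",best.round(3))
    return M
E
python3 - <<'E'
from h import *
print(ctrl.grip_depth)
n=np.array([-.2147,.9767,0]);l=np.array([.9767,.2147,0])
tgt=np.array([.532,.077,0])+n*(.0195+.011+.035); tgt[2]=.231
print(tgt); print(go(tgt,l).round(3))
E
```

```text
0.0187
[0.51793715 0.14097385 0.231     ]
t 0.3 pos [ 0.1293 -0.5601  0.231 ] F [0.56 0.22 0.09] op 1.0
shift cm [ 4.000e-02 -5.957e+01 -5.363e+01]
rotvec [-1.56e+00 -1.00e-03  0.00e+00]
[[-0.     0.225 -0.974]
 [ 0.001 -0.974 -0.225]
 [-1.    -0.001 -0.   ]]
```

```bash
python3 -m creep '0 0 0.3 -6 -0.104 0 0; 0 0 0.3 -6 -0.104 0 0; 0 0 0.3 -6 -0.104 0 0; 0 0 0.3 -6 -0.104 0 0; 0 0 0.3 -6 -0.104 0 0; 0 0 0.3 -6 -0.104 0 0; 0 0 0.3 -6 -0.104 0 0; 0 0 0.3 -6 -0.104 0 0; 0 0 0.3 -6 -0.104 0 0; 0 0 0.3 -6 -0.104 0 0' | tail -3
python3 - <<'E'
from h import *
go([.518,.141,.231],[.9767,.2147,0])
E
```

```text
eef_rot: [-0.426, -0.565, -0.424, 0.565]
wrist_force: [0.8, -1.0, -0.3]
opening: 0.005
t 1.55 pos [ 0.5949 -0.2052  0.2297] F [ 0.82 -1.01 -0.34] op 0.0
shift cm [ -0.21 -16.97 -31.13]
rotvec [-0.497  0.002 -0.001]
```

```bash
python3 -m creep '0 0 -3 -5.3 -0.104 0 0; 0 0 -3 -5.3 -0.104 0 0; 0 0 -3 -5.3 -0.104 0 0; 0 0 -2 -5.3 -0.104 0 0; 0 0 -1 -5.3 -0.08 0 0; 0 0 0 -4 0 0 0; 0 0 0 0 0 0 0' | tail -3
python3 - <<'E'
from h import *
go([.518,.141,.085],[.9767,.2147,0])
E
```

```text
eef_rot: [0.557, 0.437, 0.556, -0.436]
wrist_force: [0.1, -0.1, 0.0]
opening: 0.004
t 2.42 pos [0.4807 0.1218 0.2284] F [ 0.07 -0.11  0.03] op 0.0
shift cm [14.35  4.05 -0.99]
rotvec [ 0.024  0.001 -0.002]
```

```bash
python3 -m creep '0 0 4 -1 0.024 0 0; 0 5 0 0 0 0 0; 0 5 0 0 0 0 0; 0 4.3 0 0 0 0 0; 0 0 0 0 0 0 0' | tail -3
python3 - <<'E'
from h import *
go([.518,.141,.085],[.9767,.2147,0])
p,d=ctrl.camera("scene");cv2.imwrite("pics/s1.png",p)
E
```

```text
eef_rot: [0.553, 0.445, 0.548, -0.443]
wrist_force: [0.5, -0.3, -0.1]
opening: -0.001
t 3.05 pos [0.5225 0.1373 0.0835] F [ 0.49 -0.26 -0.07] op -0.0
shift cm [-0.15 -0.36 -0.45]
rotvec [-0.002  0.004 -0.007]
```

View pics/s1.png

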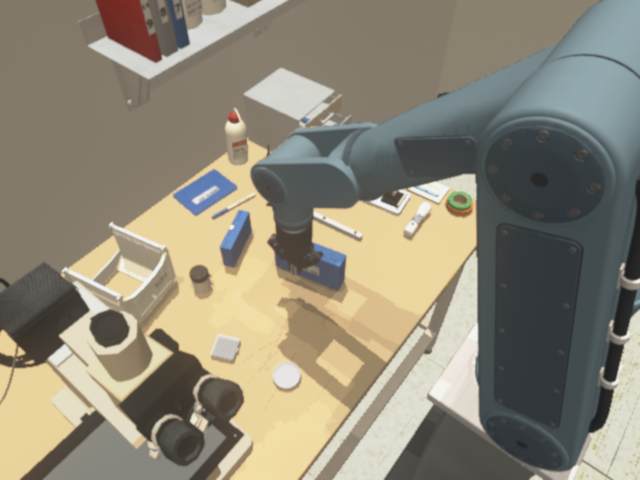

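The shut fingers stand in front of the lid face, near (298,265), close to mid-length. I'll push along tool +z.

```bash
python3 -m creep '0 0 -0.2 1.5 0 0 0; 0 0 -0.2 1 0 0 0; 0 0 0 0.8 0 0 0; 0 0 0 0.8 0 0 0; 0 0 0 0.8 0 0 0; 0 0 0 0.8 0 0 0' 
python3 - <<'E'
from h import *
go([.518,.141,.085],[.9767,.2147,0])
p,d=ctrl.camera("scene");cv2.imwrite("pics/s2.png",p[180:330,200:400].repeat(4,0).repeat(4,1))
E
```

```text
time_s: 3.85
eef_pos: [0.5384, 0.076, 0.0936]
eef_rot: [0.558, 0.448, 0.543, -0.439]
wrist_force: [-0.4, -0.1, -0.6]
opening: -0.0
t 3.85 pos [0.5384 0.076  0.0936] F [-0.4  -0.08 -0.57] op -0.0
shift cm [ 0.79 -0.63 -6.79]
rotvec [-0.003  0.008 -0.023]
```

View pics/s2.png

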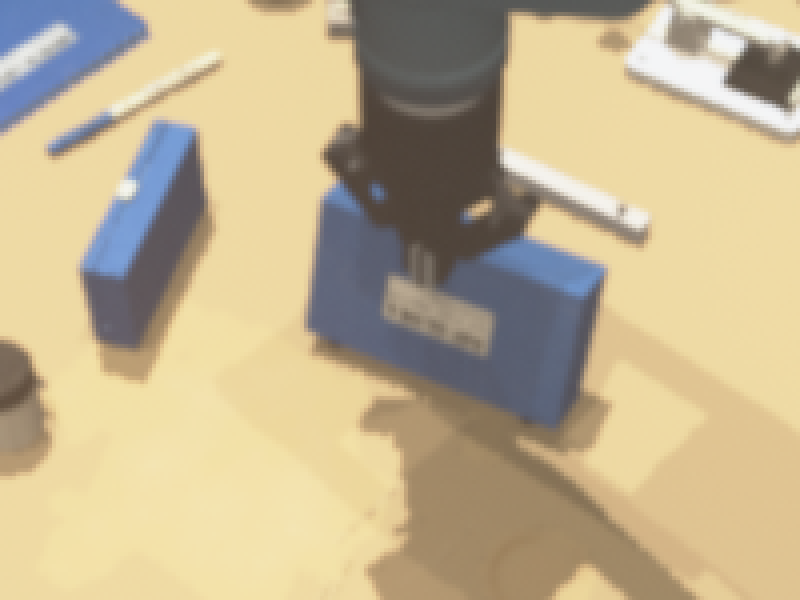

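The box is tilting: its front feet have lifted, and the fingers are on the label near (425,275) in the crop. I'll keep pushing.

```bash
python3 -m creep '0 0.3 0 0.7 0 0 -0.02; 0 0.2 0 0.7 0 0 0; 0 0 0 0.7 0 0 0' 
python3 - <<'E'
from h import *
go([.518,.141,.085],[.9767,.2147,0])
p,d=ctrl.camera("scene");cv2.imwrite("pics/s3.png",p[180:330,200:400].repeat(4,0).repeat(4,1))
E
```

```text
time_s: 4.28
eef_pos: [0.5432, 0.0537, 0.0879]
eef_rot: [0.553, 0.442, 0.548, -0.445]
wrist_force: [0.6, -0.2, 0.9]
opening: 0.001
t 4.28 pos [0.5432 0.0537 0.0879] F [ 0.6  -0.2   0.92] op 0.0
shift cm [ 0.21 -0.61 -9.07]
rotvec [-0.003  0.008 -0.001]
```

View pics/s3.png

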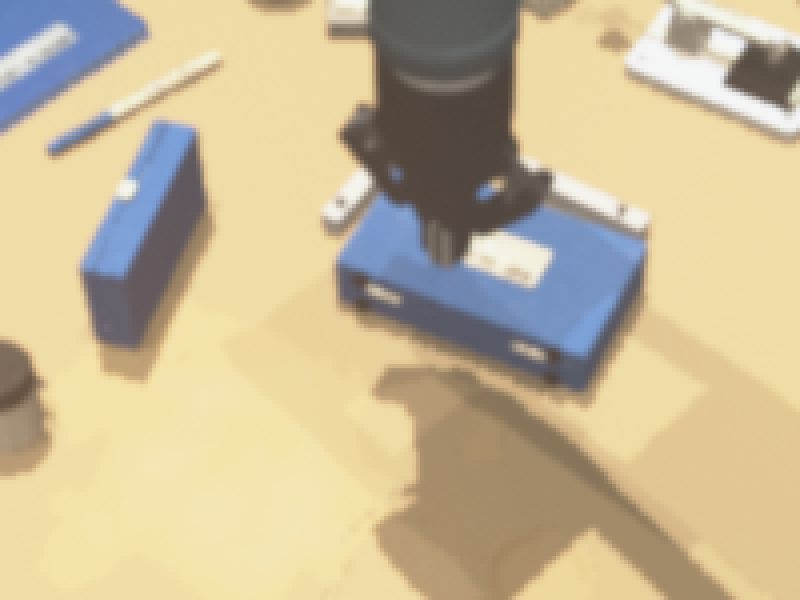

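The box has fallen flat with its lid up. The label shows at (510,260) and the hinge side faces the camera at (450,330). I'll retreat, turn to the stop's heading, and measure.

```bash
python3 -m creep '0 -1 0 -4 0 0 0; 0 0 0 -5 0.1 0 0; 0 0 0 0 0 0 0' 
cat >> h.py <<'E'
def lid(name):
    p,d=ctrl.camera("top");cv2.imwrite(f"pics/{name}.png",p[120:290,210:410].repeat(3,0).repeat(3,1))
    W=cloud("top",d);hsv=cv2.cvtColor(p,cv2.COLOR_BGR2HSV)
    m=((W[...,2]>.028)&(W[...,2]<.050)&(W[...,0]>.4)&(W[...,0]<.75)&(W[...,1]<.1)&(W[...,1]>-.14)).astype(np.uint8)
    m[:]=cv2.morphologyEx(m,cv2.MORPH_CLOSE,np.ones((5,5)))
    k,l,s,c=cv2.connectedComponentsWithStats(m); i=1+np.argmax(s[1:,4]); v,u=np.nonzero(l==i)
    Q=np.array([ray("top",a,b,.039) for a,b in zip(u,v)])[:,:2]
    r=cv2.minAreaRect(Q.astype(np.float32)*1000); print(r)
    B=cv2.boxPoints(r)/1000; e=B[1]-B[0]; e2=B[2]-B[1]
    if np.linalg.norm(e2)>np.linalg.norm(e): e=e2
    th=np.arctan2(e[1],e[0]); th=(th+np.pi/2)%np.pi-np.pi/2
    C=np.array([*r[0],0])/1000-HOME; print("angle vs stop deg",np.degrees(th)-6.2,"offset stop mm",(C@EX*1000).round(1),(C@EY*1000).round(1))
    return B
E
python3 - <<'E'
from h import *
go([.55,.1,.02],EX)
print(lid("t1"))
E
```

```text
time_s: 4.7
eef_pos: [0.5246, 0.1419, 0.0975]
eef_rot: [0.529, 0.471, 0.523, -0.474]
wrist_force: [0.2, -0.4, -0.2]
opening: 0.002
t 4.7 pos [0.5246 0.1419 0.0975] F [ 0.2  -0.4  -0.16] op 0.0
shift cm [7.79 2.05 4.37]
rotvec [-0.001  0.008 -0.003]Traceback (most recent call last):
  File "<stdin>", line 3, in <module>
  File "h.py", line 33, in lid
    Q=np.array([ray("top",a,b,.039) for a,b in zip(u,v)])[:,:2]
                ~~~^^^^^^^^^^^^^^^^
  File "h.py", line 6, in ray
    K,R,t=cal(n); C=-R.T@t; d=R.T@np.linalg.solve(K,[u,v,1.]); s=(z-C[2])/d[2]; return C+s*d
          ~~~^^^
  File "h.py", line 4, in cal
    c=ctrl.calibration(n); return c["mtx"],c["R"],c["t"]
ValueError: time passes only in moves, steps and waits
```

View pics/t1.png

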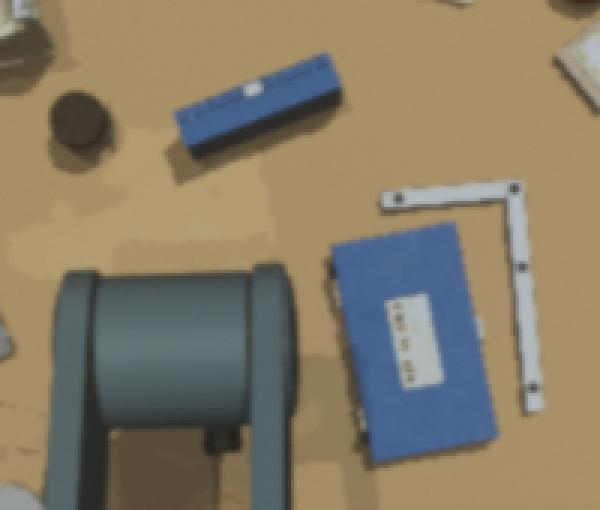

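Lid up, the box sits clear of both rails, and its catch at (480,328) faces the long rail. The measuring code was calling `calibration` too often, so I'll cache it.

```bash
sed -i 's/^def cal(n):/import functools\n@functools.lru_cache(None)\ndef cal(n):/' h.py
python3 - <<'E'
from h import *
go([.55,.1,.02],EX)
B=lid("t1"); print(B.round(4).tolist())
E
```

```text
t 4.75 pos [0.5255 0.1404 0.0977] F [0.36 0.28 0.45] op -0.0
shift cm [7.82 1.98 4.21]
rotvec [-0.     0.009 -0.003]
((549.1384887695312, 4.325309753417969), (169.24729919433594, 105.59835052490234), 12.373750686645508)
angle vs stop deg 6.1737547 offset stop mm -21.8 32.5
[[0.4551999866962433, 0.03779999911785126], [0.47780001163482666, -0.06539999693632126], [0.6431000232696533, -0.029100000858306885], [0.6205000281333923, 0.07400000095367432]]
```

```bash
python3 - <<'E'
from h import *
go(HOME-EX*.002+EY*.113+np.array([0,0,.02]),EX)
E
```

```text
t 4.8 pos [0.5258 0.1395 0.0978] F [-0.26  0.02  0.4 ] op -0.0
shift cm [7.84 2.82 5.56]
rotvec [-0.001  0.009 -0.004]
```

```bash
python3 -m creep '0 4 1.4 2 0 0 0; 0 3.5 1.4 2 0 0 0; 0 0.3 0 1.2 0 0 0; 0 0 0 0 0 0 0' 
python3 - <<'E'
from h import *
go(HOME-EX*.002+EY*.06+np.array([0,0,.02]),EX)
E
```

```text
time_s: 5.3
eef_pos: [0.5629, 0.0848, 0.0205]
eef_rot: [0.53, 0.472, 0.521, -0.473]
wrist_force: [0.4, -0.2, 0.6]
opening: -0.004
t 5.3 pos [0.5629 0.0848 0.0205] F [ 0.37 -0.19  0.55] op -0.0
shift cm [ 0.1  -0.25  5.09]
rotvec [-0.002  0.01  -0.007]
```

```bash
python3 -m creep '0 0.1 0 1 0 0 0; 0 0 0 0.8 0 0 0; 0 0 0 0.8 0 0 0; 0 0 0 0.8 0 0 0' 
python3 - <<'E'
from h import *
go(HOME-EX*.002+EY*.06+np.array([0,0,.02]),EX)
lid("t2")
E
```

```text
time_s: 5.8
eef_pos: [0.568, 0.0499, 0.0234]
eef_rot: [0.532, 0.473, 0.521, -0.472]
wrist_force: [-0.4, 0.8, -0.6]
opening: 0.0
t 5.8 pos [0.568  0.0499 0.0234] F [-0.37  0.76 -0.56] op 0.0
shift cm [ 0.35 -0.39  1.57]
rotvec [-0.     0.011 -0.012]
((550.6583862304688, -41.23419952392578), (170.35108947753906, 55.03053283691406), 1.052049160003662)
angle vs stop deg -5.1479526 offset stop mm -25.2 -13.0
```

View pics/t2.png

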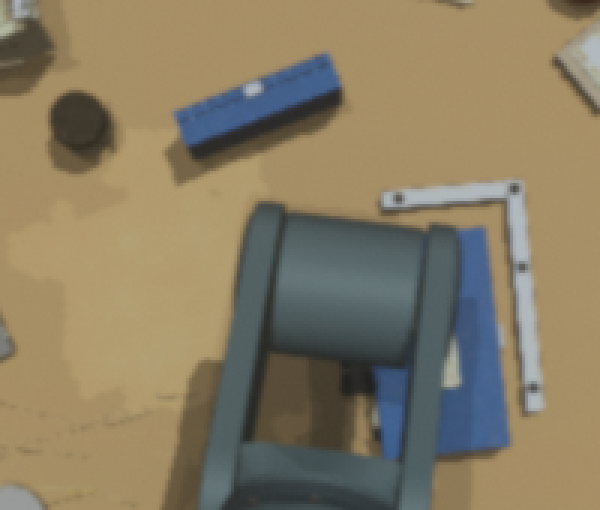

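The box has turned nearly parallel to the long rail and its edge runs (486,228)-(510,445), about 10 mm short of the rail. I'll back off slightly, shift the contact to mid-length, and push on to the rail.

```bash
python3 -m creep '0 0 0 -1 0 0 0.01; 0 0.4 -2.2 0 0 0 0; 0 0 0 1 0 0 0; 0 0 0 0.6 0 0 0; 0 0 0 0.5 0 0 0; 0 0 0 0.4 0 0 0' 
python3 - <<'E'
from h import *
go(HOME-EX*.022+EY*.06+np.array([0,0,.02]),EX)
lid("t3")
E
```

```text
time_s: 6.6
eef_pos: [0.5499, 0.032, 0.02]
eef_rot: [0.535, 0.477, 0.517, -0.468]
wrist_force: [1.2, 0.7, -1.0]
opening: 0.001
t 6.6 pos [0.5499 0.032  0.02  ] F [ 1.15  0.7  -0.98] op 0.0
shift cm [-0.01 -0.4  -0.01]
rotvec [-0.     0.011 -0.026]
((550.633544921875, -30.423595428466797), (172.55502319335938, 97.89827728271484), 8.091042518615723)
angle vs stop deg 1.8910418 offset stop mm -24.1 -2.2
```

View pics/t3.png

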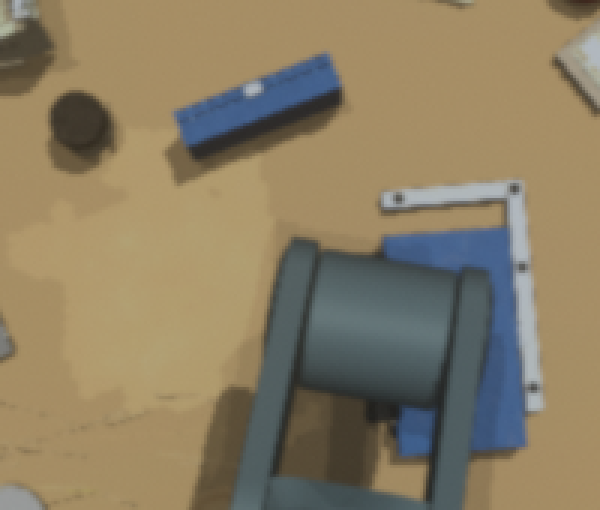

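The box's edge, (508,230)-(525,445), is at the rail or almost there. I'll press in small steps and watch the force.

```bash
python3 -m creep '0 0 0 0.3 0 0 0.02; 0 0 0 0.3 0 0 0; 0 0 0 0.3 0 0 0' ; python3 -m creep '0 0 0 0.3 0 0 0; 0 0 0 0.3 0 0 0'
python3 - <<'E'
from h import *
go(HOME-EX*.022+EY*.06+np.array([0,0,.02]),EX)
E
```

```text
time_s: 7.02
eef_pos: [0.5505, 0.0291, 0.0202]
eef_rot: [0.537, 0.486, 0.514, -0.46]
wrist_force: [0.7, 16.0, 3.3]
opening: 0.002
time_s: 7.28
eef_pos: [0.5505, 0.0292, 0.0203]
eef_rot: [0.535, 0.488, 0.516, -0.457]
wrist_force: [0.4, 14.3, 1.9]
opening: -0.001
t 7.28 pos [0.5505 0.0292 0.0203] F [ 0.35 14.33  1.85] op -0.0
shift cm [ 0.01 -0.43 -0.29]
rotvec [-0.003 -0.009 -0.051]
```

The force rose to about 15 N, so the box is against the long rail. Next I'll go up and over to the −x end.

```bash
python3 -m creep '0 0 0 -2.5 0 0 -0.05; 0 -5 0 0 0 0 0; 0 -5 0 0 0 0 0; 0 0 0 0 0 0 0' 
python3 - <<'E'
from h import *
go(HOME-EX*.150+EY*.0+np.array([0,0,.12]),EX)
lid("t4")
E
```

```text
time_s: 7.78
eef_pos: [0.547, 0.0541, 0.1213]
eef_rot: [0.523, 0.475, 0.529, -0.471]
wrist_force: [0.6, 0.0, -0.7]
opening: 0.0
t 7.78 pos [0.547  0.0541 0.1213] F [ 0.61  0.01 -0.67] op 0.0
shift cm [  0.06 -13.14   8.24]
rotvec [-0.001 -0.01   0.001]
((551.91015625, -43.139434814453125), (172.15797424316406, 77.06265258789062), 8.86313533782959)
angle vs stop deg 2.6631336 offset stop mm -24.2 -15.0
```

```bash
python3 -m creep '0 0 -5 2.8 0 0 0; 0 0 -5 2.8 0 0 0; 0 0 -3.2 2.6 0 -0.01 0; 0 0 0 0 0 0 0' 
python3 - <<'E'
from h import *
go(HOME-EX*.150+EY*.0+np.array([0,0,.02]),EX)
lid("t5")
E
```

```text
time_s: 8.32
eef_pos: [0.4159, -0.0427, 0.1127]
eef_rot: [0.523, 0.47, 0.53, -0.475]
wrist_force: [-0.4, 1.1, 0.1]
opening: 0.003
t 8.32 pos [ 0.4159 -0.0427  0.1127] F [-0.4   1.1   0.13] op 0.0
shift cm [9.26 1.04 0.03]
rotvec [-0.    -0.003  0.011]
((550.3239135742188, -28.984214782714844), (169.92579650878906, 105.08370971679688), 6.479645729064941)
angle vs stop deg 0.27964306 offset stop mm -24.2 -0.8
```

View pics/t5.png

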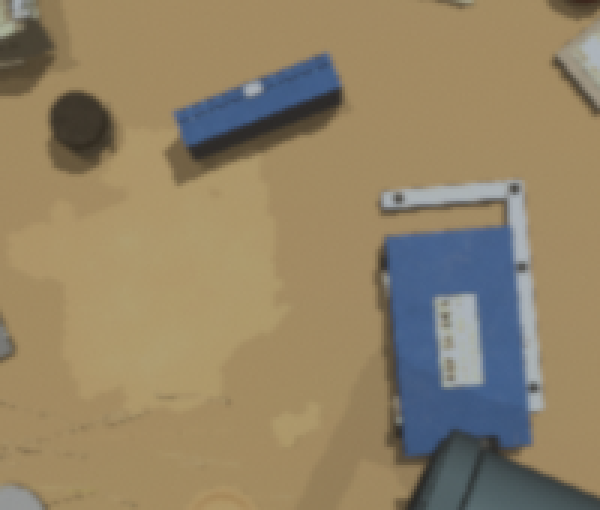

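The box is flush along the long rail and parallel to within 0.3°. It is 24 mm short of the short rail. I'll descend and push +x.

```bash
python3 -m creep '0 5 0 0 0 0 0.01; 0 4.2 0 0 0 0 0; 0 0 2.5 0 0 0 0; 0 0 1 0 0 0 0' ; python3 -m creep '0 0 0.8 0 0 0 0; 0 0 0.8 0 0 0 0; 0 0 0.6 0 0 0 0'
python3 - <<'E'
from h import *
go(HOME-EX*.0995+EY*.0+np.array([0,0,.02]),EX)
E
```

```text
time_s: 8.88
eef_pos: [0.4533, -0.0366, 0.0165]
eef_rot: [0.526, 0.473, 0.527, -0.471]
wrist_force: [-2.0, -0.0, 2.0]
opening: -0.005
time_s: 9.25
eef_pos: [0.4748, -0.0331, 0.016]
eef_rot: [0.525, 0.472, 0.529, -0.471]
wrist_force: [-20.2, -7.1, 9.9]
opening: -0.002
t 9.25 pos [ 0.4748 -0.0331  0.016 ] F [-20.23  -7.12   9.92] op -0.0
shift cm [-0.41  0.02  0.33]
rotvec [ 0.003 -0.005  0.004]
```

It stopped at the predicted 99.5 mm, with 20 N of contact. I'll back off, rise, and check.

```bash
python3 -m creep '0 0 -2.5 0 0 0 0; 0 -5 -1 0 0 0 0; 0 -5 0 -3 0 0 0; 0 0 0 -5 0 0 0; 0 0 0 -5 0 0 0; 0 0 0 -3 0 0 0; 0 0 0 0 0 0 0' 
python3 - <<'E'
from h import *
go(HOME+EY*.1+np.array([0,0,.12]),EX)
lid("t6")
p,d=ctrl.camera("scene");cv2.imwrite("pics/s6.png",p[180:330,200:400].repeat(4,0).repeat(4,1))
E
```

```text
time_s: 10.12
eef_pos: [0.4262, 0.1254, 0.1246]
eef_rot: [0.527, 0.476, 0.525, -0.469]
wrist_force: [0.6, -0.6, -0.4]
opening: -0.002
t 10.12 pos [0.4262 0.1254 0.1246] F [ 0.57 -0.61 -0.35] op -0.0
shift cm [ 0.56 13.09  6.6 ]
rotvec [-0.    -0.004 -0.009]
((573.5105590820312, -26.096141815185547), (169.76416015625, 105.38495635986328), 5.474574565887451)
angle vs stop deg -0.7254257 offset stop mm -0.8 -0.4
```

View pics/t6.png

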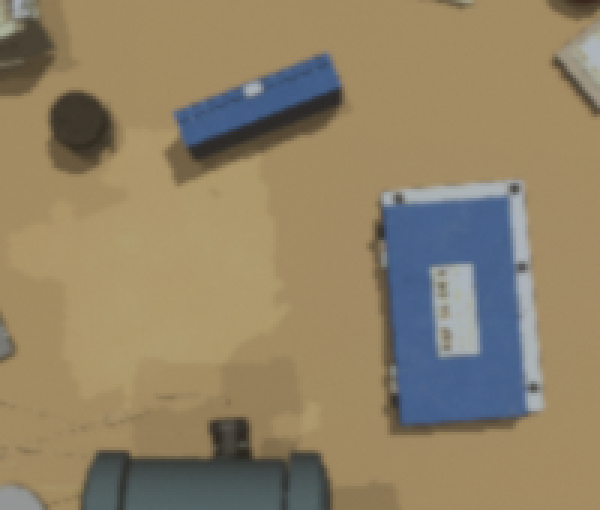

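View pics/s6.png

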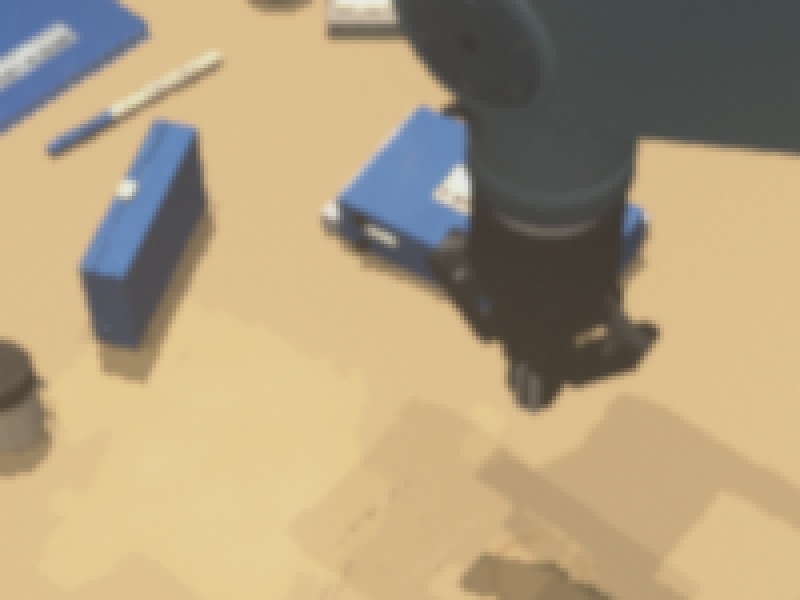

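The box is within 1 mm of both rails, but it now reads −0.7°, so the −x end may have opened slightly from the long rail. I'll press the hinge side once more, a little toward −x.

```bash
python3 -m creep '0 0 5 0 0 0 -0.01; 0 2 5 0 0 0 0; 0 4 0.5 0 0 0 0; 0 4 0 0 0 0 0; 0 0 0 0 0 0 0' 
python3 - <<'E'
from h import *
go(HOME-EX*.025+EY*.06+np.array([0,0,.018]),EX)
E
```

```text
time_s: 10.85
eef_pos: [0.5365, 0.1279, 0.0225]
eef_rot: [0.524, 0.476, 0.524, -0.474]
wrist_force: [0.0, -0.2, -0.1]
opening: -0.002
t 10.85 pos [0.5365 0.1279 0.0225] F [ 0.04 -0.17 -0.12] op -0.0
shift cm [ 0.43 -0.3   9.67]
rotvec [-0.011 -0.002 -0.001]
```

```bash
python3 -m creep '0 0.3 0 4 -0.011 0 0; 0 0 0 4 0 0 0; 0 0 0 0.8 0 0 0; 0 0 0 0.5 0 0 0; 0 0 0 0.4 0 0 0' ; python3 -m creep '0 0 0 0.3 0 0 0; 0 0 0 0.3 0 0 0'
python3 - <<'E'
from h import *
go(HOME-EX*.025+EY*.06+np.array([0,0,.018]),EX)
E
```

```text
time_s: 11.48
eef_pos: [0.5502, 0.0289, 0.0261]
eef_rot: [0.526, 0.476, 0.525, -0.47]
wrist_force: [-0.6, 21.7, 2.7]
opening: 0.004
time_s: 11.72
eef_pos: [0.5502, 0.029, 0.0271]
eef_rot: [0.525, 0.478, 0.527, -0.467]
wrist_force: [-0.2, 8.2, 0.5]
opening: -0.003
t 11.72 pos [0.5502 0.029  0.0271] F [-0.21  8.17  0.48] op -0.0
shift cm [ 0.91 -0.7  -0.3 ]
rotvec [-0.002 -0.012 -0.009]
```

Seated against the long rail. I'll come well away for a clear look.

```bash
python3 -m creep '0 0 0 -3 0 0 0; 0 -5 0 -3 0 0 0; 0 -5 -5 -2 0 0 0; 0 -3 -5 -2 0 0 0; 0 0 -5 -2 0 0 0; 0 0 -5 0 0 0 0; 0 0 0 0 0 0 0;0 0 0 0 0 0 0' 
python3 - <<'E'
from h import *
go(HOME+EY*.1+np.array([0,0,.12]),EX)
lid("t7")
p,d=ctrl.camera("scene");cv2.imwrite("pics/s7.png",p)
W=cloud("scene",d)
p,d=ctrl.camera("top");a=cv2.resize(p[170:270,325:405],None,fx=7,fy=6,interpolation=cv2.INTER_CUBIC);cv2.imwrite("pics/t7c.png",a)
p0=cv2.imread("pics/top0.png")
df=(cv2.absdiff(p,p0).max(2)>60).astype(np.uint8);k,l,s,c=cv2.connectedComponentsWithStats(df);print([x.tolist() for x in s[1:] if x[4]>40])
E
```

```text
time_s: 12.72
eef_pos: [0.3418, 0.131, 0.157]
eef_rot: [0.529, 0.478, 0.527, -0.462]
wrist_force: [0.0, 0.1, -0.3]
opening: -0.002
t 12.72 pos [0.3418 0.131  0.157 ] F [ 0.05  0.1  -0.34] op -0.0
shift cm [ 3.99 21.29  8.3 ]
rotvec [ 0.008 -0.014 -0.019]
((573.665771484375, -26.419681549072266), (169.64500427246094, 104.8757095336914), 6.18178129196167)
angle vs stop deg -0.018214703 offset stop mm -0.7 -0.7
[[335, 187, 50, 77, 2895], [300, 200, 32, 81, 1486], [230, 303, 88, 177, 3890], [289, 359, 10, 13, 92], [302, 360, 196, 120, 9097], [338, 453, 15, 13, 57], [304, 454, 8, 25, 126], [618, 456, 22, 24, 406], [275, 458, 21, 22, 359]]
```

View pics/t7c.png

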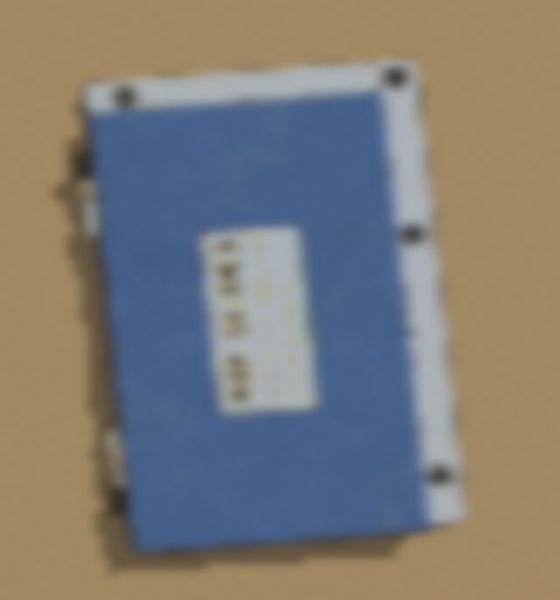

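View pics/s7.png

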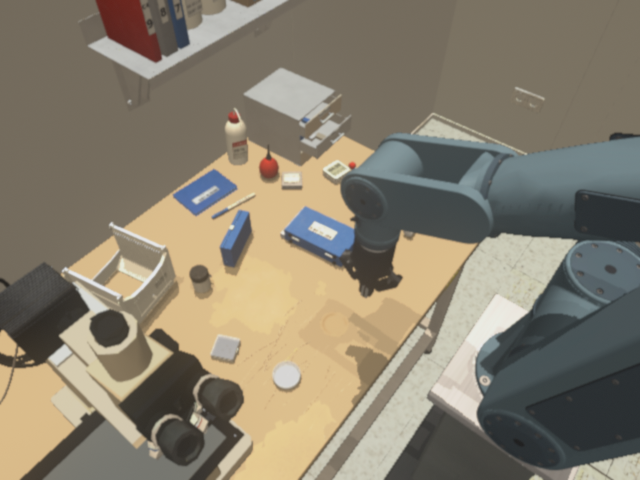

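The box is parallel to the stop (−0.02°) and the bystanders haven't moved. Squaring it may have opened about 0.5 mm at the short rail, so I'll give the end one light push near the rail side to make sure.

```bash
python3 -m creep '0 0 2 5 0 0 -0.019; 0 0 2 5 0 0 0; 0 0 3 5 0 -0.014 0; 0 0 0 3.2 0 0 0; 0 0 0 0 0 0 0' 
python3 - <<'E'
from h import *
go(HOME-EX*.0995-EY*.015+np.array([0,0,.02]),EX)
E
```

```text
time_s: 13.5
eef_pos: [0.4394, -0.0482, 0.1531]
eef_rot: [0.527, 0.469, 0.53, -0.471]
wrist_force: [-0.3, 0.2, -0.2]
opening: 0.0
t 13.5 pos [ 0.4394 -0.0482  0.1531] F [-0.31  0.21 -0.21] op 0.0
shift cm [13.3   3.75  0.76]
rotvec [ 0.009 -0.001  0.004]
```

```bash
python3 -m creep '0 5 0 0 0 0 0; 0 5 0 0.6 0.009 0 0; 0 3.2 0 0 0 0 0; 0 0 2.8 0 0 0 0; 0 0 0.4 0 0 0 0; 0 0 0.2 0 0 0 0'; python3 -m creep '0 0 0.2 0 0 0 0'; python3 -m creep '0 0 0.2 0 0 0 0'
python3 - <<'E'
from h import *
go(HOME-EX*.0995-EY*.015+np.array([0,0,.02]),EX)
E
```

```text
time_s: 14.25
eef_pos: [0.4749, -0.0477, 0.0154]
eef_rot: [0.524, 0.472, 0.529, -0.473]
wrist_force: [0.6, 0.1, 0.6]
opening: 0.001
time_s: 14.38
eef_pos: [0.4763, -0.0473, 0.0155]
eef_rot: [0.523, 0.471, 0.529, -0.473]
wrist_force: [-4.8, -2.8, 2.8]
opening: -0.003
time_s: 14.5
eef_pos: [0.4763, -0.0472, 0.0154]
eef_rot: [0.523, 0.47, 0.53, -0.474]
wrist_force: [-10.8, -4.7, 6.3]
opening: 0.001
t 14.5 pos [ 0.4763 -0.0472  0.0154] F [-10.82  -4.69   6.34] op 0.0
shift cm [-0.46  0.02  0.41]
rotvec [ 0.001 -0.004  0.012]
```

The end stopped firmly (force rises, no motion). Come away and check.

```bash
python3 -m creep '0 0 -2 0 0 0 0; 0 -3 -3 0 0 0 0; 0 -5 -3 -3 0 0 0; 0 -5 -2 -5 0 0 0; 0 0 -2 -5 0 0 0; 0 0 0 -3 0 0 0; 0 0 0 0 0 0 0; 0 0 0 0 0 0 0' 
python3 - <<'E'
from h import *
go(HOME,EX)
lid("t8");lid("t9")
p,d=ctrl.camera("top");a=cv2.resize(p[170:270,325:405],None,fx=7,fy=6,interpolation=cv2.INTER_CUBIC);cv2.imwrite("pics/t8c.png",a)
E
```

```text
time_s: 15.5
eef_pos: [0.344, 0.0923, 0.1436]
eef_rot: [0.525, 0.474, 0.527, -0.472]
wrist_force: [1.1, 0.2, -0.9]
opening: -0.003
t 15.5 pos [0.344  0.0923 0.1436] F [ 1.12  0.22 -0.88] op -0.0
shift cm [14.29 21.68 14.19]
rotvec [-0.003 -0.003  0.001]
((573.874755859375, -26.552318572998047), (169.73936462402344, 105.03119659423828), 6.273058891296387)
angle vs stop deg 0.07306433 offset stop mm -0.5 -0.9
((573.8819580078125, -26.50625228881836), (169.64697265625, 105.09443664550781), 6.18178129196167)
angle vs stop deg -0.018221378 offset stop mm -0.5 -0.9
```

View pics/t8c.png

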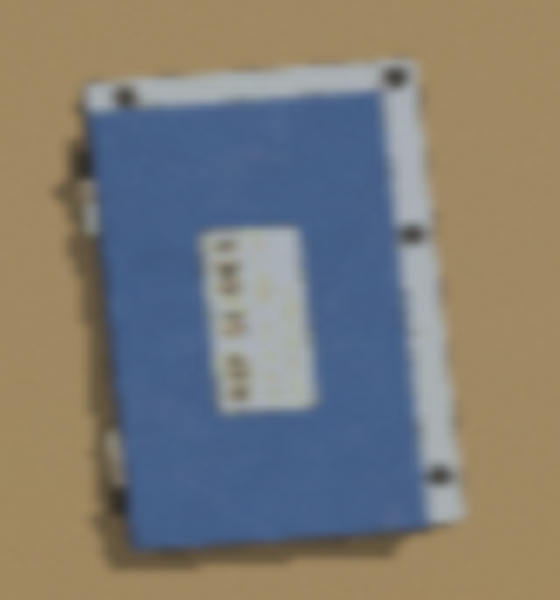

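The box is flush at both rails with no gap showing, parallel to the stop, lid up and label at (255,320) in the crop. The arm is clear of it.

```bash
python3 -c "
from bench import ctrl
print(ctrl.hand_in())"
```

```text
the job is handed in; nothing more can be done
None
```

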